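# Make up two rebuild kits in the parts store

## Robot

A 6-joint arm with a two-finger parallel gripper is mounted at the origin on the work surface. World frame = base frame: x ahead of the robot, y to its left, z up, the work surface at z = 0. Lengths are in m, angles in rad, forces in N, time in s.
With the tool pointing down it reaches from about 0.375 to 0.975 m from the base axis. Payload 3.8 kg.
Tool frame: the origin (TCP) lies midway between the tips of the shut fingers; the grasp point (between the pads) lies 19 mm behind it; z points along the fingers, y is the direction in which the jaws open and shut (so a half turn about z gives the same grasp; the last joint's range is limited). The gripper opens to 85 mm and grips with 20 to 120 N. Pads are 22 mm wide; open, the fingers measure 114 mm over their backs; the gripper's body (76 mm by 85 mm) begins 54 mm behind the grasp point. The pads swing forward as they close: fully open they stand 13 mm farther back than shut.
Start: joints at [-1.36, 0.264, 1.604, -0, 1.274, -0.037], TCP at [0.166, -0.654, 0.231] pointing down, gripper open.
Joint ranges: [-2.63, 2.63], [-0.94, 2.18], [0.31, 2.57], [-1.31, 4.45], [0, 2.66], [-2.55, 2.55]. Speed limits (rad/s): [2.57, 2.57, 3.14, 3.14, 3.14, 3.14].

## Interface

Orientations are given as a rotation vector (axis times angle).
In Python, from workcell import bot gives the robot as it stands.
- The arm moves only by the tool drive_tool, never from a script. Its argument "deltas" is a list of rows, each an object with "hand": the opening, from 0 (shut) to 1 (fully open); "offset": the shift along the world's x, y, z in cm, a list of three; "angular": the turn, a rotation vector about the world's x, y, z in degrees, a list of three. A call has 1 to 8 rows; each row is the pose to reach, as a shift and turn from the pose commanded when the call began; what a row does not reach only later rows make up. A row lasts 1/8 s, in which the tool goes at most 62.5 mm and 10.7 degrees, less where a joint would pass 70% of its speed; a pose out of reach is approached as far as the arm can. A call with a gripper value outside its range is refused whole. The fingers move at their own pace and stop on an object; "force" is the grip in N (left out, the last holds). Time passes only in rows, so rows that repeat a pose let the fingers close. It gives the time, the measured TCP pose, the force and the opening at its end, in the units of the state.
- bot.read_state(): the state, without advancing time (a new reading comes with each control period).
- bot.read_camera(name): name is "side" or "top"; returns a dict with "frame" (400x640x3 uint8, blue, green, red), "mtx" (3x3 intrinsics, pixels), "R" (3x3) and "t" (3): a world point X has camera coordinates R X + t. Camera axes: x right, y down, z forward; pixel columns grow to the right and rows downward; lengths in m; the calibration is good to about 2 mm. A picture is of the moment at which its call begins. There is no depth.
- bot.finish_job(): hands the job in, once; it reports no verdict.
The state is a dict: "time": time; "q": joint angles; "joint_vel": joint speeds; "joint_torque": joint torques, N m; "tool_pos": TCP position; "tcp_rot": TCP orientation; "wrist_force": force on the tool from outside, world axes, zero at the start; "torque": the same for the moment, N m; "width": opening from 0.0 (shut) to 1.0 (fully open).
Only numpy, scipy, OpenCV 4.12 (cv2) and the standard library are available. Lean on these libraries where they do the work, as an engineer would, in place of code of your own. Each camera call takes 0.05 s, during which the arm holds its last target. There are 200 camera calls.

## Task

Make up two kits from the parts on the bench. In the deep grey box, lay the large bearing flat on the floor, then lower the wooden divider over it so that it lies level on the four corner posts, then stand the small cardboard carton upright on the divider, beside its grip bar. In the shallow two-cell steel tray, lay the small bearing flat in the smaller cell and stand the piston upright in the larger cell; the tray may be filled at any time.

Things in the scene. Friction and masses are not known exactly. Their poses are not given: they have to be found in the camera images.
- kit_box: Deep open grey plastic box, fixed to the bench, 118 x 158 x 60 mm (own x, y, z), walls 4 mm, inside 110 x 150 mm, floor top 5 mm above the bench. In each inside corner stands a 20 x 20 mm post whose top is 37 mm above the bench; the divider rests on these. Origin: centre of the underside; z up, y along the long side.
- kit_tray: Shallow open steel tray, fixed to the bench, 108 x 204 x 18 mm (own x, y, z), walls 4 mm, floor top 4 mm above the bench. A partition, 4 mm thick and 18 mm high, makes two cells: the smaller 100 x 76 mm inside, centre at y = +60 mm; the larger 100 x 116 mm inside, centre at y = -40 mm. Origin: centre of the tray's underside; z up, y along the long side.
- bearing_large: Large sealed ball bearing lying flat: steel disc with a black seal ring and dark bore drawn on its top, 62 mm diameter, 24 mm high, closed (no through hole), about 0.3 kg. Origin: centre of the underside, z up.
- bearing_small: Small sealed ball bearing lying flat: looks the same but 42 mm diameter, 16 mm high, about 0.1 kg. Origin: centre of the underside, z up.
- piston: Caliper piston standing upright: plain light-metal cylinder 36 mm diameter, 50 mm high, a dark groove round its side near the top, plain bright top face, about 0.14 kg. Origin: centre of the underside, z up.
- carton: Small closed plain cardboard carton with a pale paper band round it, 50 x 36 x 32 mm (own x, y, z), rigid, about 0.12 kg. Origin: centre of the underside; z up, x along the long side.
- divider: Wooden plate lying flat, 96 x 136 x 5 mm (own x, y, z), about 0.09 kg. On its middle an upright grip bar of darker wood: 50 mm long along x, 10 mm thick along y, its top 29 mm above the plate's underside. Fits the box with 7 mm to spare all round, y along the box's y, either way round. Each half beside the bar: 96 x 63 mm, middle at y = +-36 mm. Origin: centre of the underside, z up.
Not all that is in view belongs to the job. Several things have the shape of the divider; the one meant has the colours described above. Several things have the shape of the carton; the one meant has the colours described above.

How it is judged:
By the outcome, as a careful person would: the job done as asked, in the order asked, and still so for the second after the job is handed in, with the robot touching nothing.
It also fails if it takes over 120 s, if anything falls off the work surface, if the arm or the gripper's body presses on something with over 40 N, if the wrist force passes 120 N, or if a joint passes its speed limit or range.

## Working session

There is one attempt and no reset: what is moved stays moved. The work goes in short steps, Python scripts to look and compute and a tool call to move; the robot and the scene stay as the last step left them, time stands still between calls to the robot, and variables do not carry over. Pictures are saved under pics/ and viewed, about 12 in all and at most 16, crops included, and the job is handed in when it is done.

Besides the shell and the picture viewer there is one more tool, called after ">>>" by a JSON object that holds its "name" and its "arguments". drive_tool: Moves the arm, as the interface text tells. Its arguments: {"type":"object","properties":{"deltas":{"type":"array"},"force":{"type":"number"}},"required":["deltas"]}

```bash
ls; mkdir -p pics
cat > h.py <<'E'
import numpy as np, cv2
from workcell import bot
def shot(n,f=None):
    c=bot.read_camera(n)
    if f: cv2.imwrite('pics/'+f,c['frame'])
    return c
def ray(c,u,v,z):
    "point at height z seen at pixel u,v"
    R=np.array(c['R']);t=np.array(c['t']).ravel()
    d=R.T@np.linalg.inv(c['mtx'])@np.array([u,v,1.]);o=-R.T@t
    return o+d*(z-o[2])/d[2]
def proj(c,X):
    p=np.array(c['mtx'])@(np.array(c['R'])@np.array(X)+np.array(c['t']).ravel());return p[:2]/p[2]
E
python3 - <<'E'
from h import *
for n in('top','side'):
    c=shot(n,n+'0.png'); R=np.array(c['R']); print(n,-R.T@np.array(c['t']).ravel(),R[2],c['mtx'][0])
s=bot.read_state();print(s)
E
```

```text
pics
top [0.18537602 0.10881382 1.31318669] [ 0.20980689 -0.0121734  -0.97766706] [451.27271697   0.         315.70866833]
side [ 0.2856734  -0.73417426  0.82119362] [ 0.12355381  0.72782949 -0.67453591] [393.07077281   0.         317.19537652]
{'time': 0.1, 'q': array([-1.35990270e+00,  2.64694212e-01,  1.60527198e+00, -1.54743736e-05,
        1.27369818e+00, -3.68982468e-02]), 'joint_vel': array([-0.0011114 , -0.0002677 , -0.00088896,  0.00187079, -0.00179933,
        0.00019523]), 'joint_torque': array([ 1.67118587e-04, -5.16706717e+01, -3.68590522e+01, -1.02824602e-04,
        6.22069841e-03,  2.51186954e-06]), 'tool_pos': array([ 0.16540575, -0.65372243,  0.23005682]), 'tcp_rot': array([-3.11546376e+00, -3.87987715e-01,  3.05700265e-04]), 'wrist_force': array([ 0.1186424 ,  0.40752256, -0.29029479]), 'torque': array([ 0.02307639, -0.01931043, -0.0396257 ]), 'width': 0.9976705748755247}
```

View pics/top0.png

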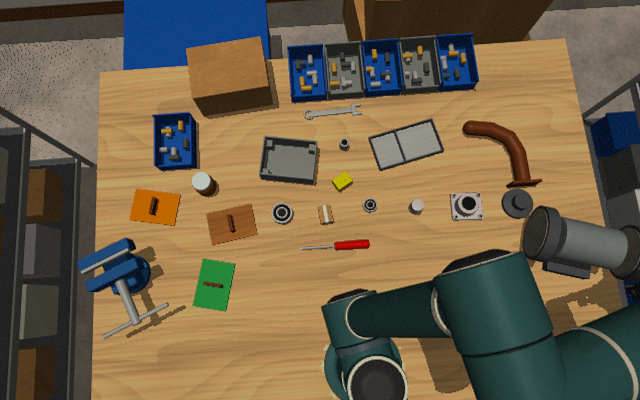

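View pics/side0.png

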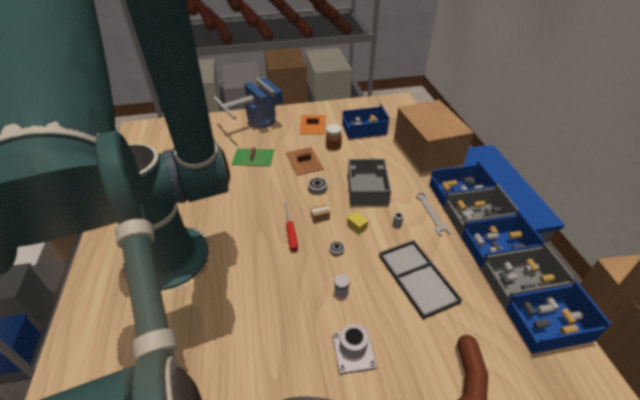

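The top view has three divider shapes: orange (155,207), brown (232,224) and green (214,285). Brown fits "wooden with a darker bar". There are two carton shapes, tan with a pale band (325,214) and yellow (342,182), and the tan one fits. The large bearing is at (282,213), small bearing (370,205), piston (417,206), box (290,160) and tray (405,144). I'll confirm these in one enlarged crop.

Run:
```python
from h import *
f=cv2.imread('pics/top0.png')[115:315,125:445]
cv2.imwrite('pics/crop1.png',cv2.resize(f,None,fx=2.5,fy=2.5,interpolation=cv2.INTER_CUBIC))
```

```text
(no output)
```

View pics/crop1.png

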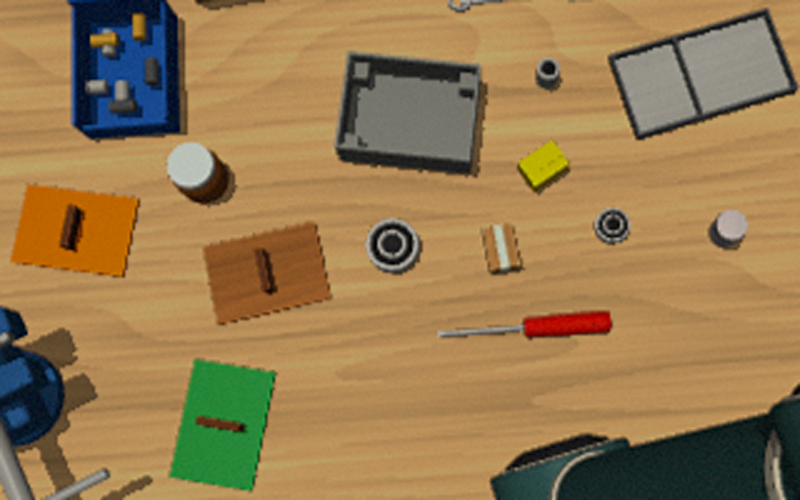

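The crop confirms it: the brown wooden divider with the darker bar is at crop (267,272), the tan carton with the pale band at (501,248), the large bearing at (393,246), the small bearing at (612,225) and the piston at (730,228). Next I'll measure them.

```bash
cat > m.py <<'E'
from h import *
def blob(mask,seed,k=3):
    mask=cv2.morphologyEx(mask,cv2.MORPH_CLOSE,np.ones((k,k),np.uint8))
    cs,_=cv2.findContours(mask,cv2.RETR_EXTERNAL,cv2.CHAIN_APPROX_NONE)
    cs=[c for c in cs if cv2.contourArea(c)>15]
    return max(cs,key=lambda c:cv2.pointPolygonTest(c,seed,True))
def worldrect(c,cnt,z):
    P=np.array([ray(c,u,v,z)[:2] for u,v in cnt[:,0]],np.float32)
    (x,y),(w,h),a=cv2.minAreaRect(P); return np.round([x,y,w,h,a],4)
E
python3 - <<'E'
from m import *
c=shot('top');S=4
f=cv2.resize(c['frame'],None,fx=S,fy=S,interpolation=cv2.INTER_CUBIC)
hsv=cv2.cvtColor(f,cv2.COLOR_BGR2HSV);H,Sa,V=cv2.split(hsv)
for n,p in dict(bench=(260,240),box=(290,160),tray=(390,150),brown=(220,228),cart=(321,208),pist=(415,206),bl=(275,220)).items(): print(n,hsv[p[1]*S,p[0]*S])
grey=(Sa<75).astype(np.uint8)*255
K=dict(c);
def un(cnt): return (cnt+.5)/S-.5
for n,p,z in [('box',(290,160),.06),('tray',(390,150),.018),('bl',(283,213),.024),('bs',(370,205),.016),('pist',(417,205),.05)]:
    b=un(blob(grey,(p[0]*S,p[1]*S)));r=worldrect(c,b,z)
    print(n,r,'px',b[:,0].min(0),b[:,0].max(0))
    if n=='box':print(worldrect(c,b,0)); bb=cv2.approxPolyDP(b.astype(np.float32),2.5,True)[:,0];print(bb)
E
```

```text
bench [ 17 134 187]
box [ 27  24 117]
tray [ 25  22 150]
brown [ 14 194 137]
cart [ 15 171 158]
pist [  9  27 188]
bl [ 25  20 164]
box [ 0.5927  0.1638  0.1603  0.1331 79.3716] px [258.375 135.125] [316.625 183.625]
[ 0.6122  0.1664  0.168   0.1394 79.3716]
[[264.375 135.125]
 [258.375 172.375]
 [261.125 178.125]
 [312.125 183.625]
 [316.375 140.875]]
tray [ 0.6269 -0.1933  0.1107  0.2061 12.7434] px [368.625 118.375] [443.625 169.875]
bl [ 0.4434  0.1938  0.0635  0.0613 40.2734] px [270.875 201.875] [292.375 223.375]
bs [ 0.4485 -0.065   0.042   0.042  39.2797] px [362.375 197.625] [376.625 211.875]
pist [ 4.27200e-01 -1.92600e-01  3.65000e-02  4.66000e-02  5.14846e+01] px [408.375 198.625] [423.625 213.125]
```

Run:
```python
from m import *
c=shot('top')
# box rim far edge z=.06
A=ray(c,264.4,135.1,.06)[:2];B=ray(c,316.5,140.9,.06)[:2];L=ray(c,258.4,172.4,.06)[:2]
y=(A-B)/np.linalg.norm(A-B);x=np.array([y[1],-y[0]])
print('box far edge len',np.linalg.norm(A-B),'left len',np.linalg.norm(A-L),'yaw',np.degrees(np.arctan2(x[1],x[0])),np.degrees(np.arctan2(*(A-L)[::-1])),'ctr',(A+B)/2-x*.059)
S=4;f=cv2.resize(c['frame'],None,fx=S,fy=S,interpolation=cv2.INTER_CUBIC)
H,Sa,V=cv2.split(cv2.cvtColor(f,cv2.COLOR_BGR2HSV))
un=lambda b:(b+.5)/S-.5
roi=np.zeros_like(V);roi[195*S:250*S,200*S:265*S]=255
m=((V<160)*255).astype(np.uint8)&roi
b=un(blob(m,(220*S,228*S),9));print('div',worldrect(c,b,.005));print(cv2.approxPolyDP(b.astype(np.float32),2,True)[:,0].tolist())
m=((V<85)*255).astype(np.uint8)&roi
b=un(blob(m,(231*S,222*S)));print('bar',worldrect(c,b,.029))
roi[:]=0;roi[200*S:228*S,312*S:338*S]=255
m=(((V<165)|(Sa<100))*255).astype(np.uint8)&roi
b=un(blob(m,(325*S,214*S),9));print('carton',worldrect(c,b,.032));print(cv2.approxPolyDP(b.astype(np.float32),1.,True)[:,0].tolist())
o=cv2.resize(c['frame'][190:250,200:345],(800,331),interpolation=cv2.INTER_CUBIC)
s=cv2.imread('pics/side0.png')[130:240,270:420];s=cv2.resize(s,(364,267),interpolation=cv2.INTER_CUBIC)
t=cv2.resize(c['frame'][195:232,305:345],(400,267),interpolation=cv2.INTER_CUBIC)
o2=np.zeros((267,800,3),np.uint8);o2[:,:364]=s;o2[:,400:]=t
cv2.imwrite('pics/c2.png',np.vstack([o,o2]))
```

```text
box far edge len 0.15414071264985438 left len 0.11470448312694648 yaw -11.22601211457734 -11.756483840325934 ctr [0.59901519 0.16338985]
div [0.4261 0.3444 0.1018 0.1407 8.6887]
[[251.625, 204.375], [247.375, 203.125], [206.625, 213.375], [211.125, 244.125], [257.125, 234.625]]
bar [0.4229 0.3374 0.0528 0.0145 0.8673]
carton [0.4267 0.0669 0.0619 0.0447 6.1039]
[[330.125, 204.875], [326.875, 203.875], [316.875, 206.125], [319.375, 223.125], [320.875, 224.875], [327.375, 224.875], [334.875, 222.375]]
```

View pics/c2.png

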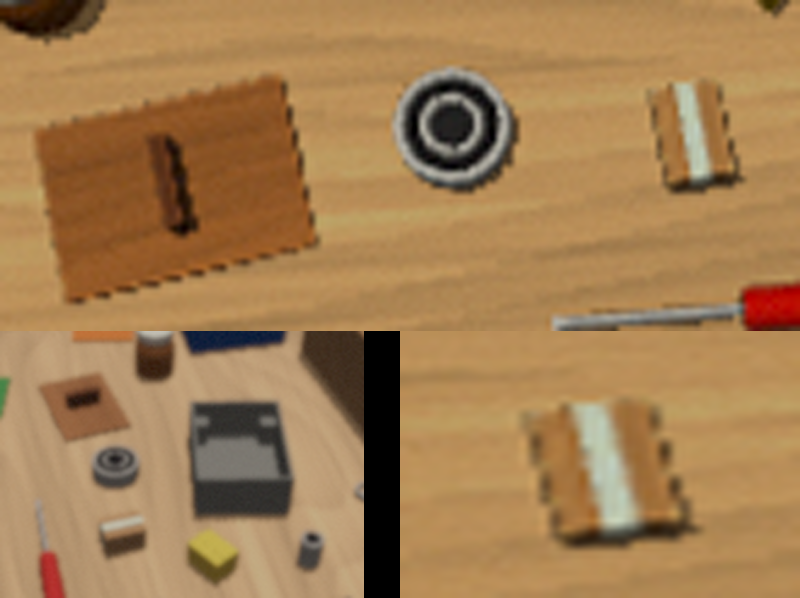

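The crop shows clear divider corners at crop (36,130), (282,75), (316,243) and (68,301). The carton's top corners are near the px positions used below. I'll turn these into poses and cross-check them against the side view.

Run:
```python
from m import *
c=shot('top');d=shot('side')
def quad(n,px,z):
    P=np.array([ray(c,u,v,z)[:2] for u,v in px])
    # order: far-left, far-right, near-right, near-left ; own x = far-near
    x=P[0]+P[1]-P[2]-P[3]; y=P[0]+P[3]-P[1]-P[2]
    print(n,'ctr',P.mean(0).round(4),'edges',np.linalg.norm(P-np.roll(P,-1,0),axis=1).round(4),'yaw x',np.degrees(np.arctan2(x[1],x[0])).round(1),'yaw y',np.degrees(np.arctan2(-y[0],y[1])).round(1))
quad('div',[(206.5,213.6),(251.1,203.6),(257.3,234),(212.3,244.6)],.005)
quad('carton',[(317.5,206.2),(330.8,205),(333.3,220.8),(321,222.6)],.032)
hd=cv2.cvtColor(d['frame'],cv2.COLOR_BGR2HSV)
for n,X in dict(bl=(.4434,.1938,.024),bs=(.4485,-.065,.016),pist=(.4304,-.1967,.05),carton=(.432,.068,.032),boxrim=(.599,.1634,.06),tray=(.628,-.193,.004),bar=(.424,.341,.029)).items():
    print(n,proj(c,X).round(1),proj(d,X).round(1))
f=d['frame'].copy()
def rect(x,y,z,a,w,h,col):
    a=np.radians(a);X=np.array([np.cos(a),np.sin(a)]);Y=np.array([-X[1],X[0]])
    for im,cc in((f,d),(g,c)):
        pts=[proj(cc,[*(np.array([x,y])+sx*w/2*X+sy*h/2*Y),z]) for sx,sy in((1,1),(1,-1),(-1,-1),(-1,1))]
        cv2.polylines(im,[np.int32(np.round((np.array(pts)+.5)*4*16-8))],True,col,1,cv2.LINE_AA,4)
f=cv2.resize(f,None,fx=4,fy=4);g=cv2.resize(c['frame'],None,fx=4,fy=4)
rect(.599,.1634,.06,-11.5,.118,.158,(0,0,255));rect(.599,.1634,.037,-11.5,.11,.15,(255,0,0))
rect(.628,-.193,.018,12.7,.108,.204,(0,0,255));rect(.4304,-.1967,.05,0,.036,.036,(0,0,255))
rect(.4434,.1938,.024,0,.062,.062,(0,0,255))
a=cv2.resize(f[130*4:325*4,280*4:470*4],(400,410),interpolation=cv2.INTER_AREA);b=cv2.resize(g[110*4:240*4,250*4:450*4],(800,520)[0:2],interpolation=cv2.INTER_AREA)
cv2.imwrite('pics/ov.png',np.hstack([a,cv2.resize(b,(400,410))]));cv2.imwrite('pics/ov.png',np.hstack([a,cv2.resize(g[125*4:195*4,250*4:325*4],(400,410))]))
```

```text
div ctr [0.4253 0.343 ] edges [0.1344 0.0933 0.1339 0.0944] yaw x 8.6 yaw y 8.7
carton ctr [0.4291 0.0665] edges [0.0388 0.047  0.0358 0.0493] yaw x 5.7 yaw y 2.3
bl [281.6 212.7] [317.  182.4]
bs [369.6 204.7] [336.3 245.9]
pist [417.5 204.9] [341.1 279.5]
carton [325.  212.7] [320.9 208.5]
boxrim [287.8 157.1] [368.5 173.3]
tray [404.9 144.9] [417.1 276.7]
bar [231.  222.8] [303.5 154.5]
```

View pics/ov.png

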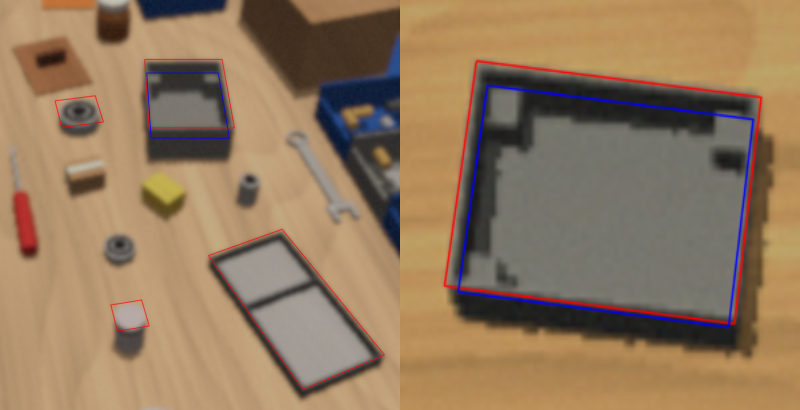

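The box outline fits to about 1 px. The poses I'll use:

| Object | x (m) | y (m) | Yaw / note |
|---|---|---|---|
| Box | .597 | .163 | -11.5° |
| Tray | .628 | -.193 | 12.7° |
| Large bearing | .443 | .194 | – |
| Divider | .425 | .343 | 8.6° |
| Carton | .430 | .067 | ~5.5° |

I'll start moving now.

>>> {"name": "drive_tool", "arguments": {"deltas": [{"hand": 1, "offset": [38, 40, 0], "angular": [0, 0, -10]}, {"hand": 1, "offset": [38, 40, 0], "angular": [0, 0, -20]}, {"hand": 1, "offset": [38, 40, 0], "angular": [0, 0, -26]}, {"hand": 1, "offset": [38, 40, 0], "angular": [0, 0, -26]}, {"hand": 1, "offset": [38, 40, 0], "angular": [0, 0, -26]}, {"hand": 1, "offset": [38, 40, 0], "angular": [0, 0, -26]}, {"hand": 1, "offset": [38, 40, 0], "angular": [0, 0, -26]}, {"hand": 1, "offset": [38, 40, 0], "angular": [0, 0, -26]}], "force": 40}}

```text
time: 1.3
tool_pos: [0.5112, -0.2903, 0.2316]
tcp_rot: [3.124, -0.323, 0.001]
wrist_force: [0.4, -0.1, 0.4]
width: 1.0
```

>>> {"name": "drive_tool", "arguments": {"deltas": [{"hand": 1, "offset": [-6.8, 48.4, -8], "angular": [0, 0, 0]}, {"hand": 1, "offset": [-6.8, 48.4, -8], "angular": [0, 0, 0]}, {"hand": 1, "offset": [-6.8, 48.4, -8], "angular": [0, 0, 0]}, {"hand": 1, "offset": [-6.8, 48.4, -8], "angular": [0, 0, 0]}, {"hand": 1, "offset": [-6.8, 48.4, -8], "angular": [0, 0, 0]}, {"hand": 1, "offset": [-6.8, 48.4, -8], "angular": [0, 0, 0]}, {"hand": 1, "offset": [-6.8, 48.4, -8], "angular": [0, 0, 0]}, {"hand": 1, "offset": [-6.8, 48.4, -8], "angular": [0, 0, 0]}]}}

```text
time: 2.3
tool_pos: [0.4414, 0.1942, 0.1514]
tcp_rot: [-3.125, 0.322, -0.002]
wrist_force: [0.8, 1.1, -0.5]
width: 0.999
```

>>> {"name": "drive_tool", "arguments": {"deltas": [{"hand": 1, "offset": [0.2, 0, -6], "angular": [0, 0, 0]}, {"hand": 1, "offset": [0.2, 0, -11], "angular": [0, 0, 0]}, {"hand": 1, "offset": [0.2, 0, -14], "angular": [0, 0, 0]}, {"hand": 1, "offset": [0.2, 0, -15.1], "angular": [0, 0, 0]}, {"hand": 1, "offset": [0.2, 0, -15.1], "angular": [0, 0, 0]}, {"hand": 1, "offset": [0.2, 0, -15.1], "angular": [0, 0, 0]}]}}

```text
time: 3.05
tool_pos: [0.4456, 0.1926, 0.0019]
tcp_rot: [-3.124, 0.323, -0.004]
wrist_force: [0.5, -0.5, -0.7]
width: 1.001
```

>>> {"name": "drive_tool", "arguments": {"deltas": [{"hand": 0.5, "offset": [0, 0, 0], "angular": [0, 0, 0]}, {"hand": 0.5, "offset": [0, 0, 0], "angular": [0, 0, 0]}, {"hand": 0.5, "offset": [0, 0, 0], "angular": [0, 0, 0]}, {"hand": 0.5, "offset": [0, 0, 0], "angular": [0, 0, 0]}, {"hand": 0.5, "offset": [0, 0, 0], "angular": [0, 0, 0]}, {"hand": 0.5, "offset": [0, 0, 0], "angular": [0, 0, 0]}]}}

```text
time: 3.8
tool_pos: [0.4457, 0.1931, 0.0023]
tcp_rot: [-3.123, 0.324, -0.005]
wrist_force: [-1.0, 1.0, 7.2]
width: 0.71
```

>>> {"name": "drive_tool", "arguments": {"deltas": [{"hand": 0.4, "offset": [0, 0, 6], "angular": [0, 0, 0]}, {"hand": 0.4, "offset": [0, 0, 12], "angular": [0, 0, 0]}, {"hand": 0.4, "offset": [5, -1, 13], "angular": [0, 0, 0]}, {"hand": 0.4, "offset": [10, -2, 13], "angular": [0, 0, 0]}, {"hand": 0.4, "offset": [15.1, -3, 13], "angular": [0, 0, 0]}, {"hand": 0.4, "offset": [15.1, -3, 13], "angular": [0, 0, 0]}, {"hand": 0.4, "offset": [15.1, -3, 13], "angular": [0, 0, 0]}], "force": 60}}

```text
time: 4.68
tool_pos: [0.5937, 0.1617, 0.1293]
tcp_rot: [3.124, -0.324, -0.004]
wrist_force: [-0.8, -0.1, -3.7]
width: 0.703
```

Run:
```python
from h import *
s=shot('side');t=shot('top')
a=cv2.resize(s['frame'][90:230,270:470],(571,400));b=cv2.resize(t['frame'][90:250,220:312],(229,400))
cv2.imwrite('pics/v5.png',np.hstack([a,b]));st=bot.read_state();print(st['tool_pos'],st['width'],st['wrist_force'])
```

```text
[0.59316596 0.16214337 0.12956044] 0.6991138347898864 [ 0.53578018 -0.30997539 -3.88564976]
```

View pics/v5.png

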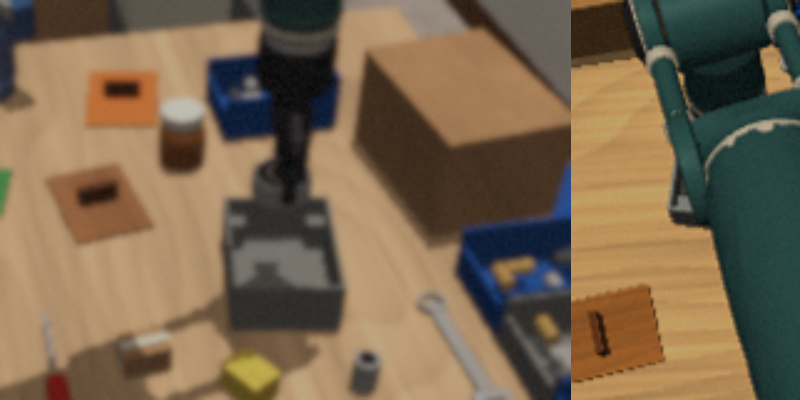

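The side view shows the bearing held between the fingers above the box, and the force agrees (about -4 N). Lowering it now.

>>> {"name": "drive_tool", "arguments": {"deltas": [{"hand": 0.4, "offset": [0.4, 0.1, -4], "angular": [0, 0, 0]}, {"hand": 0.4, "offset": [0.4, 0.1, -8], "angular": [0, 0, 0]}, {"hand": 0.4, "offset": [0.4, 0.1, -10.5], "angular": [0, 0, 0]}, {"hand": 0.4, "offset": [0.4, 0.1, -11.6], "angular": [0, 0, 0]}, {"hand": 0.4, "offset": [0.4, 0.1, -12.1], "angular": [0, 0, 0]}, {"hand": 0.4, "offset": [0.4, 0.1, -12.1], "angular": [0, 0, 0]}]}}

```text
time: 5.52
tool_pos: [0.5995, 0.1634, 0.0102]
tcp_rot: [-3.125, 0.323, -0.002]
wrist_force: [-0.3, 0.9, -3.3]
width: 0.696
```

>>> {"name": "drive_tool", "arguments": {"deltas": [{"hand": 0.4, "offset": [0, 0, -0.25], "angular": [0, 0, 0]}, {"hand": 0.4, "offset": [0, 0, -0.25], "angular": [0, 0, 0]}, {"hand": 0.92, "offset": [0, 0, -0.25], "angular": [0, 0, 0]}, {"hand": 0.92, "offset": [0, 0, -0.25], "angular": [0, 0, 0]}, {"hand": 0.92, "offset": [0, 0, -0.25], "angular": [0, 0, 0]}, {"hand": 0.92, "offset": [0, 0, -0.25], "angular": [0, 0, 0]}]}}

```text
time: 6.28
tool_pos: [0.5991, 0.1631, 0.007]
tcp_rot: [-3.125, 0.323, -0.0]
wrist_force: [1.1, 0.2, -0.7]
width: 0.923
```

>>> {"name": "drive_tool", "arguments": {"deltas": [{"hand": 0.92, "offset": [0, 0, 5], "angular": [0, 0, 0]}, {"hand": 0.92, "offset": [0, 0, 10], "angular": [0, 0, 0]}, {"hand": 0.7, "offset": [-5, 5, 13], "angular": [0, 0, 7]}, {"hand": 0.6, "offset": [-10, 10, 13], "angular": [0, 0, 14]}, {"hand": 0.6, "offset": [-15, 15, 13], "angular": [0, 0, 20]}, {"hand": 0.6, "offset": [-17.4, 18, 11], "angular": [0, 0, 20]}, {"hand": 0.6, "offset": [-17.4, 18, 8], "angular": [0, 0, 20]}, {"hand": 0.6, "offset": [-17.4, 18, 8], "angular": [0, 0, 20]}]}}

```text
time: 7.28
tool_pos: [0.4219, 0.3423, 0.0843]
tcp_rot: [3.13, 0.228, -0.008]
wrist_force: [-0.5, -0.2, -0.9]
width: 0.599
```

Run:
```python
from h import *
s=shot('side');t=shot('top')
a=cv2.resize(s['frame'][110:220,280:410],(473,400));b=cv2.resize(t['frame'][120:240,200:298],(327,400))
cv2.imwrite('pics/v6.png',np.hstack([a,b]));st=bot.read_state();print(st['tool_pos'],st['tcp_rot'],st['width'],st['wrist_force'],st['q'])
```

```text
[0.42521993 0.34288173 0.08707605] [ 3.13319290e+00  2.24530505e-01 -1.42215904e-04] 0.5993322757927101 [ 0.72532835 -0.6415621   0.51870027] [ 6.33175005e-01  1.57882888e-01  2.01677670e+00 -3.16573109e-04
  9.67204066e-01  2.06107188e+00]
```

View pics/v6.png

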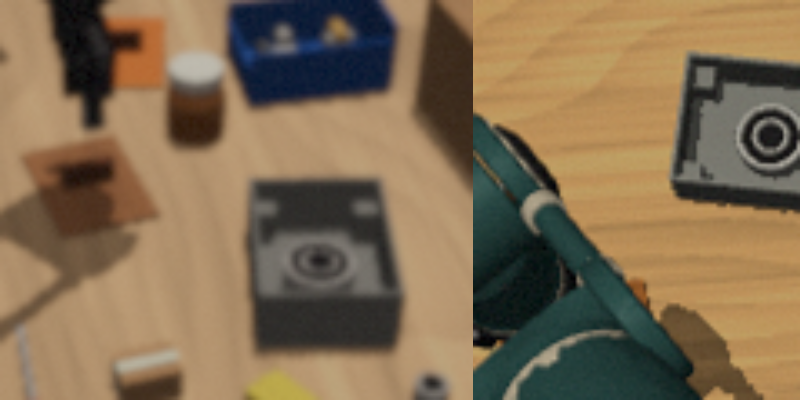

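The large bearing lies flat in the middle of the box, and the gripper is over the divider's bar.

>>> {"name": "drive_tool", "arguments": {"deltas": [{"hand": 0.6, "offset": [0, 0, -4], "angular": [0, 0, 0]}, {"hand": 0.6, "offset": [0, 0, -6.5], "angular": [0, 0, 0]}, {"hand": 0.6, "offset": [0, 0, -7.5], "angular": [0, 0, 0]}, {"hand": 0.6, "offset": [0, 0, -7.5], "angular": [0, 0, 0]}, {"hand": 0.3, "offset": [0, 0, -7.5], "angular": [0, 0, 0]}, {"hand": 0, "offset": [0, 0, -7.5], "angular": [0, 0, 0]}, {"hand": 0, "offset": [0, 0, -7.5], "angular": [0, 0, 0]}, {"hand": 0, "offset": [0, 0, -7.5], "angular": [0, 0, 0]}], "force": 40}}

```text
time: 8.38
tool_pos: [0.426, 0.3439, 0.0132]
tcp_rot: [-3.132, -0.225, -0.004]
wrist_force: [-0.4, -0.8, 7.5]
width: 0.105
```

>>> {"name": "drive_tool", "arguments": {"deltas": [{"hand": 0, "offset": [0, 0, 0], "angular": [0, 0, 0]}, {"hand": 0, "offset": [0, 0, 0], "angular": [0, 0, 0]}]}}

```text
time: 8.62
tool_pos: [0.426, 0.344, 0.0132]
tcp_rot: [-3.132, -0.225, -0.004]
wrist_force: [0.7, -0.7, 5.5]
width: 0.101
```

>>> {"name": "drive_tool", "arguments": {"deltas": [{"hand": 0, "offset": [0, 0, 5], "angular": [0, 0, 0]}, {"hand": 0, "offset": [0, 0, 11], "angular": [0, 0, 0]}, {"hand": 0, "offset": [4, -4, 13], "angular": [0, 0, -7]}, {"hand": 0, "offset": [8, -9, 13], "angular": [0, 0, -14]}, {"hand": 0, "offset": [13, -14, 13], "angular": [0, 0, -19.7]}, {"hand": 0, "offset": [17.1, -18.1, 12], "angular": [0, 0, -19.7]}, {"hand": 0, "offset": [17.1, -18.1, 9], "angular": [0, 0, -19.7]}, {"hand": 0, "offset": [17.1, -18.1, 9], "angular": [0, 0, -19.7]}]}}

```text
time: 9.62
tool_pos: [0.5932, 0.1605, 0.0983]
tcp_rot: [3.123, -0.318, -0.011]
wrist_force: [-1.3, 0.4, -0.7]
width: 0.102
```

Run:
```python
from h import *
s=shot('side');t=shot('top')
a=cv2.resize(s['frame'][120:220,330:410],(480,600),interpolation=cv2.INTER_CUBIC);b=cv2.resize(t['frame'][110:210,240:293],(318,600),interpolation=cv2.INTER_CUBIC)
cv2.imwrite('pics/v7.png',np.hstack([a,b]));st=bot.read_state();print(st['tool_pos'],st['tcp_rot'],st['width'],st['wrist_force'])
```

```text
[0.59487379 0.16232831 0.10131303] [ 3.12535511 -0.31440264 -0.00321673] 0.10428254222748794 [ 0.52596793 -0.53591239 -0.91795657]
```

View pics/v7.png

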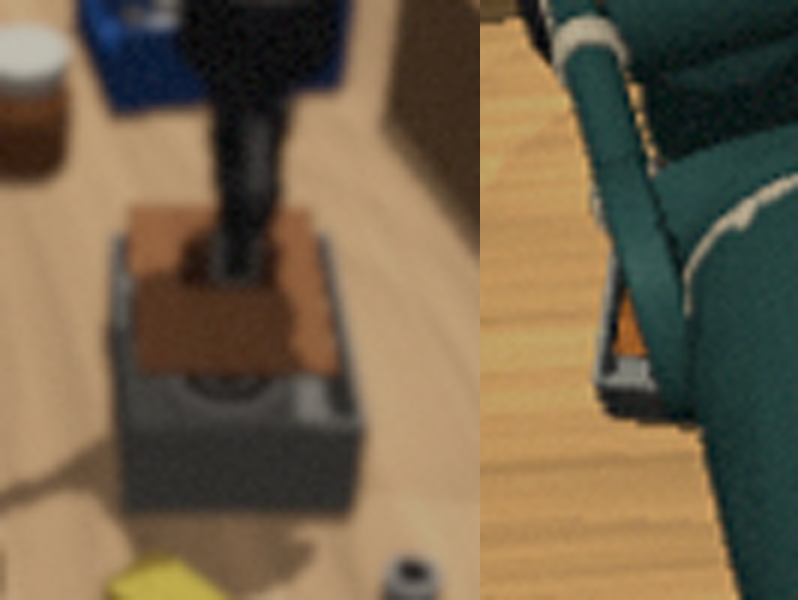

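The divider hangs level above the box. Its corners are near crop (130,205), (312,210), (340,375) and (135,372), and the rim's outer corners near (112,238), (325,236), (362,430) and (122,423). I'll check the relative position in this same view.

Run:
```python
from h import *
s=shot('side');st=bot.read_state();print(st['tool_pos'])
for n,P,z in(('div',[(130,205),(312,210),(340,373),(136,370)],.093),('rim',[(112,238),(325,236),(362,430),(122,423)],.06)):
    W=np.array([ray(s,330+u/6,120+v/6,z)[:2] for u,v in P]);x=W[1]+W[2]-W[0]-W[3];y=W[0]+W[1]-W[2]-W[3]
    print(n,W.mean(0).round(4),np.linalg.norm(W-np.roll(W,-1,0),axis=1).round(3),np.degrees(np.arctan2(x[1],x[0])).round(1),np.degrees(np.arctan2(-y[0],y[1])).round(1))
a=np.radians(-11.5);X=np.array([np.cos(a),np.sin(a)]);Y=np.array([-X[1],X[0]])
for sx,sy in((-1,1),(1,1),(1,-1),(-1,-1)):
    p=proj(s,[*(np.array([.597,.1632])+sx*.059*X+sy*.079*Y),.06]); print('pred rim crop',((p-[330,120])*6).round())
```

```text
[0.59553994 0.16284216 0.10230435]
div [0.5918 0.1501] [0.094 0.13  0.097 0.133] -13.5 -12.2
rim [0.5966 0.1575] [0.113 0.156 0.116 0.149] -12.3 -11.5
pred rim crop [106. 227.]
pred rim crop [327. 227.]
pred rim crop [361. 423.]
pred rim crop [118. 422.]
```

Run:
```python
from m import *
s=shot('side');t=shot('top');st=bot.read_state();p0=st['tool_pos'];print(p0,st['tcp_rot'])
a=np.radians(-11.5);X=np.array([np.cos(a),np.sin(a)]);Y=np.array([-X[1],X[0]])
out=[]
for c,(u0,v0,u1,v1) in((s,(335,140,400,205)),(t,(250,130,290,190))):
    S=8;im=cv2.resize(c['frame'],None,fx=S,fy=S,interpolation=cv2.INTER_CUBIC)
    for ctr,z,w,h,col in((p0[:2],p0[2]-.0132+.005,.096,.136,(0,255,0)),((.597,.1632),.06,.118,.158,(0,0,255))):
        pts=[proj(c,[*(np.array(ctr)+sx*w/2*X+sy*h/2*Y),z]) for sx,sy in((1,1),(1,-1),(-1,-1),(-1,1))]
        cv2.polylines(im,[np.int32(((np.array(pts)+.5)*S-.5)*16)],True,col,1,cv2.LINE_AA,4)
    o=im[v0*S:v1*S,u0*S:u1*S];out.append(cv2.resize(o,(int(o.shape[1]*500/o.shape[0]),500)))
o=np.hstack(out);print(o.shape);cv2.imwrite('pics/v8.png',o[:,:800])
```

```text
[0.59618295 0.16324505 0.10317873] [-3.12529458e+00  3.12429945e-01 -2.87801647e-03]
(500, 833, 3)
```

View pics/v8.png

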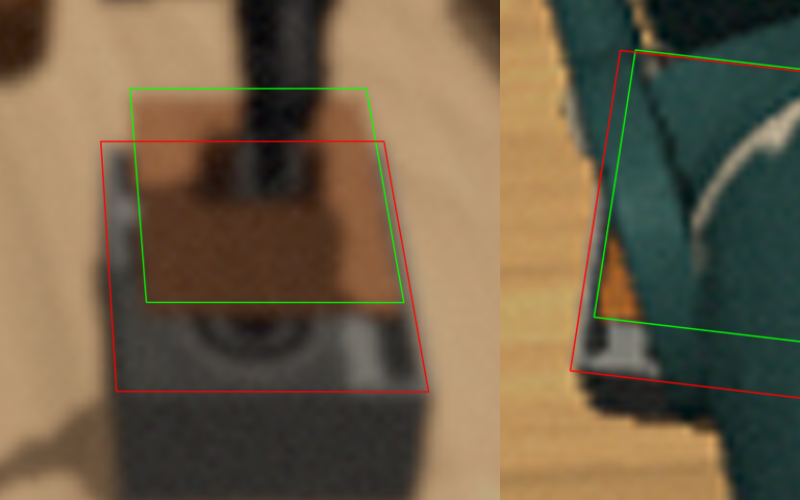

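The overlay shows plate (green) and rim (red) predictions matching both views to about 1 px, with the same small shift for both, so the divider is aligned within about 2 mm. Lowering it.

>>> {"name": "drive_tool", "arguments": {"deltas": [{"hand": 0, "offset": [0.05, 0, -1.5], "angular": [0, 0, 0]}, {"hand": 0, "offset": [0.05, 0, -2.5], "angular": [0, 0, 0]}, {"hand": 0, "offset": [0.05, 0, -3.5], "angular": [0, 0, 0]}, {"hand": 0, "offset": [0.05, 0, -4.3], "angular": [0, 0, 0]}, {"hand": 0, "offset": [0.05, 0, -4.9], "angular": [0, 0, 0]}, {"hand": 0, "offset": [0.05, 0, -4.9], "angular": [0, 0, 0]}, {"hand": 0, "offset": [0.05, 0, -4.9], "angular": [0, 0, 0]}]}}

```text
time: 10.75
tool_pos: [0.5967, 0.1621, 0.0531]
tcp_rot: [-3.126, 0.315, -0.001]
wrist_force: [0.3, -0.2, -0.8]
width: 0.105
```

>>> {"name": "drive_tool", "arguments": {"deltas": [{"hand": 0, "offset": [0, 0, -0.2], "angular": [0, 0, 0]}, {"hand": 0, "offset": [0, 0, -0.3], "angular": [0, 0, 0]}, {"hand": 0, "offset": [0, 0, -0.3], "angular": [0, 0, 0]}]}}

```text
time: 11.12
tool_pos: [0.5966, 0.1621, 0.0502]
tcp_rot: [-3.126, 0.315, -0.001]
wrist_force: [0.4, -0.0, 1.4]
width: 0.105
```

>>> {"name": "drive_tool", "arguments": {"deltas": [{"hand": 0.4, "offset": [0, 0, 0], "angular": [0, 0, 0]}, {"hand": 0.4, "offset": [0, 0, 0], "angular": [0, 0, 0]}, {"hand": 0.4, "offset": [0, 0, 0.5], "angular": [0, 0, 0]}, {"hand": 0.4, "offset": [0, 0, 5], "angular": [0, 0, 0]}, {"hand": 0.6, "offset": [0, 0, 10], "angular": [0, 0, 10]}, {"hand": 1, "offset": [-5, -3, 12], "angular": [0, 0, 20]}, {"hand": 1, "offset": [-10, -6, 12], "angular": [0, 0, 30]}, {"hand": 1, "offset": [-15, -9, 12], "angular": [0, 0, 40]}]}}

```text
time: 12.12
tool_pos: [0.4454, 0.0714, 0.1707]
tcp_rot: [3.042, 0.783, 0.003]
wrist_force: [1.3, -0.5, 0.5]
width: 1.003
```

>>> {"name": "drive_tool", "arguments": {"deltas": [{"hand": 1, "offset": [0, 0, 0], "angular": [0, 0, 10]}, {"hand": 1, "offset": [0, 0, 0], "angular": [0, 0, 20]}, {"hand": 1, "offset": [0, 0, 0], "angular": [0, 0, 30]}, {"hand": 1, "offset": [0, 0, 0], "angular": [0, 0, 40]}, {"hand": 1, "offset": [0, 0, 0], "angular": [0, 0, 50]}, {"hand": 1, "offset": [0, 0, 0], "angular": [0, 0, 60]}, {"hand": 1, "offset": [0, 0, 0], "angular": [0, 0, 67]}, {"hand": 1, "offset": [0, 0, 0], "angular": [0, 0, 67]}]}}

```text
time: 13.12
tool_pos: [0.4465, 0.0721, 0.1701]
tcp_rot: [2.114, 2.324, 0.001]
wrist_force: [0.1, 1.1, 1.0]
width: 0.998
```

Run:
```python
from m import *
s=shot('side');t=shot('top');st=bot.read_state();p0=st['tool_pos'];r=st['tcp_rot'];print(p0,r,2*np.degrees(np.arctan2(r[1],r[0]))-90,st['q'])
a=cv2.resize(s['frame'][140:230,300:400],(556,500),interpolation=cv2.INTER_CUBIC);b=cv2.resize(t['frame'][125:195,240:274],(243,500),interpolation=cv2.INTER_CUBIC)
cv2.imwrite('pics/v9.png',np.hstack([a,b]))
```

```text
[0.4464834  0.07211576 0.17002824] [2.11477079e+00 2.32284571e+00 4.57957128e-04] 5.369138663633379 [ 1.05062721e-01 -1.17826424e-01  2.12879525e+00 -1.39809798e-05
  1.13022228e+00  1.13595335e-02]
```

View pics/v9.png

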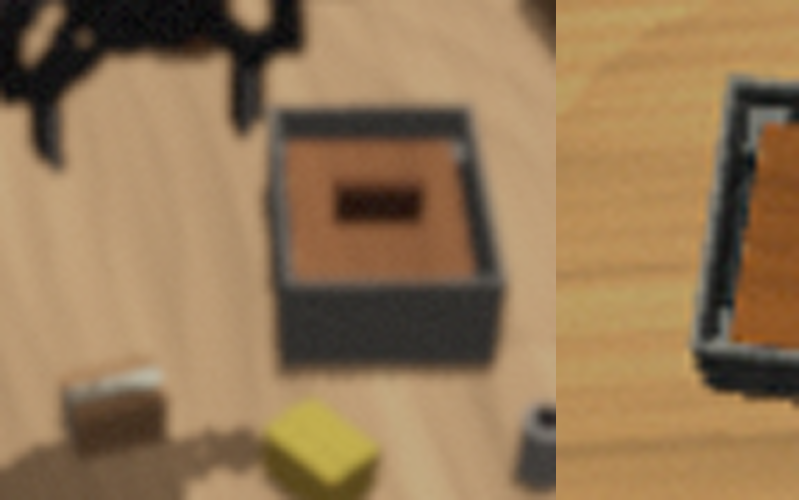

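The divider lies level inside the rim on its posts, and the carton is standing clear. Grasping the carton along its long side.

>>> {"name": "drive_tool", "arguments": {"deltas": [{"hand": 1, "offset": [-1.6, -0.6, -5], "angular": [0, 0, 0]}, {"hand": 1, "offset": [-1.6, -0.6, -10], "angular": [0, 0, 0]}, {"hand": 1, "offset": [-1.6, -0.6, -14], "angular": [0, 0, 0]}, {"hand": 1, "offset": [-1.6, -0.6, -16.2], "angular": [0, 0, 0]}, {"hand": 1, "offset": [-1.6, -0.6, -16.2], "angular": [0, 0, 0]}, {"hand": 1, "offset": [-1.6, -0.6, -16.2], "angular": [0, 0, 0]}], "force": 30}}

```text
time: 13.98
tool_pos: [0.4314, 0.0662, 0.0087]
tcp_rot: [2.113, 2.324, 0.002]
wrist_force: [0.2, -0.4, 1.2]
width: 1.003
```

>>> {"name": "drive_tool", "arguments": {"deltas": [{"hand": 0.3, "offset": [0, 0, 0], "angular": [0, 0, 0]}, {"hand": 0.3, "offset": [0, 0, 0], "angular": [0, 0, 0]}, {"hand": 0.3, "offset": [0, 0, 0], "angular": [0, 0, 0]}, {"hand": 0.3, "offset": [0, 0, 0], "angular": [0, 0, 0]}, {"hand": 0.3, "offset": [0, 0, 0], "angular": [0, 0, 0]}, {"hand": 0.3, "offset": [0, 0, 0], "angular": [0, 0, 0]}]}}

```text
time: 14.72
tool_pos: [0.4312, 0.0662, 0.0089]
tcp_rot: [2.112, 2.325, 0.002]
wrist_force: [-1.5, -0.5, 6.3]
width: 0.58
```

>>> {"name": "drive_tool", "arguments": {"deltas": [{"hand": 0.3, "offset": [0, 0, 5], "angular": [0, 0, 0]}, {"hand": 0.3, "offset": [0, 0, 11], "angular": [0, 0, 0]}, {"hand": 0.3, "offset": [5, 2, 13], "angular": [0, 0, -8]}, {"hand": 0.3, "offset": [10, 4, 13], "angular": [0, 0, -17]}, {"hand": 0.3, "offset": [15.7, 6, 12], "angular": [0, 0, -17]}, {"hand": 0.3, "offset": [15.7, 6, 9], "angular": [0, 0, -17]}, {"hand": 0.3, "offset": [15.7, 6, 9], "angular": [0, 0, -17]}, {"hand": 0.3, "offset": [15.7, 6, 9], "angular": [0, 0, -17]}]}}

```text
time: 15.72
tool_pos: [0.5868, 0.126, 0.098]
tcp_rot: [-2.433, -1.987, 0.001]
wrist_force: [-0.7, 0.2, -0.4]
width: 0.577
```

Run:
```python
from m import *
s=shot('side');st=bot.read_state();p0=st['tool_pos'];r=st['tcp_rot'];print(p0,r,2*np.degrees(np.arctan2(r[1],r[0]))-90,st['width'],st['wrist_force'])
a=cv2.resize(s['frame'][120:220,320:420],(500,500),interpolation=cv2.INTER_CUBIC)
cv2.imwrite('pics/v10.png',a)
```

```text
[0.58737096 0.12598576 0.09877767] [2.43266862e+00 1.98709227e+00 1.37275769e-03] -11.513598885583662 0.5796765848423051 [-0.54753325 -0.02429144 -0.75914636]
```

View pics/v10.png

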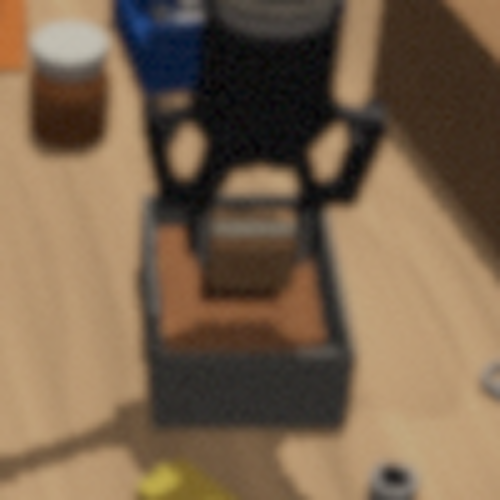

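The carton is held level over the -y half with both fingers inside the rim. Lowering it.

>>> {"name": "drive_tool", "arguments": {"deltas": [{"hand": 0.3, "offset": [0, 0, -2], "angular": [0, 0, 0]}, {"hand": 0.3, "offset": [0, 0, -3.5], "angular": [0, 0, 0]}, {"hand": 0.3, "offset": [0, 0, -4.4], "angular": [0, 0, 0]}, {"hand": 0.3, "offset": [0, 0, -4.6], "angular": [0, 0, 0]}, {"hand": 0.3, "offset": [0, 0, -4.6], "angular": [0, 0, 0]}, {"hand": 0.3, "offset": [0, 0, -4.6], "angular": [0, 0, 0]}]}}

```text
time: 16.52
tool_pos: [0.5878, 0.1262, 0.0521]
tcp_rot: [2.433, 1.987, 0.001]
wrist_force: [0.9, 0.5, -1.2]
width: 0.576
```

>>> {"name": "drive_tool", "arguments": {"deltas": [{"hand": 0.3, "offset": [0, 0, -0.15], "angular": [0, 0, 0]}, {"hand": 0.3, "offset": [0, 0, -0.15], "angular": [0, 0, 0]}, {"hand": 0.72, "offset": [0, 0, -0.1], "angular": [0, 0, 0]}, {"hand": 0.72, "offset": [0, 0, -0.1], "angular": [0, 0, 0]}, {"hand": 0.72, "offset": [0, 0, -0.1], "angular": [0, 0, 0]}]}}

```text
time: 17.15
tool_pos: [0.5874, 0.1261, 0.0507]
tcp_rot: [-2.433, -1.988, 0.0]
wrist_force: [0.0, 0.5, 0.2]
width: 0.721
```

>>> {"name": "drive_tool", "arguments": {"deltas": [{"hand": 0.72, "offset": [0, 0, 5], "angular": [0, 0, 0]}, {"hand": 0.72, "offset": [0, 0, 10], "angular": [0, 0, 0]}, {"hand": 1, "offset": [-2.5, -5, 12], "angular": [0, 0, 0]}, {"hand": 1, "offset": [-5, -10, 12], "angular": [0, 0, 0]}, {"hand": 1, "offset": [-8, -16, 12], "angular": [0, 0, 0]}, {"hand": 1, "offset": [-11, -22, 12], "angular": [0, 0, 0]}, {"hand": 1, "offset": [-14, -27, 10], "angular": [0, 0, 0]}, {"hand": 1, "offset": [-15.7, -32.3, 8], "angular": [0, 0, 0]}]}}

```text
time: 18.15
tool_pos: [0.4309, -0.1945, 0.1325]
tcp_rot: [2.431, 1.987, 0.001]
wrist_force: [0.6, 0.3, 0.1]
width: 0.997
```

Run:
```python
from m import *
s=shot('side');t=shot('top');st=bot.read_state();p0=st['tool_pos'];print(p0,st['width'])
a=cv2.resize(s['frame'][130:310,290:430],(389,500),interpolation=cv2.INTER_CUBIC);b=cv2.resize(t['frame'][125:195,250:307],(407,500),interpolation=cv2.INTER_CUBIC)
cv2.imwrite('pics/v11.png',np.hstack([a,b]))
```

```text
[ 0.4280969  -0.19660668  0.13010295] 1.0025512370433138
```

View pics/v11.png

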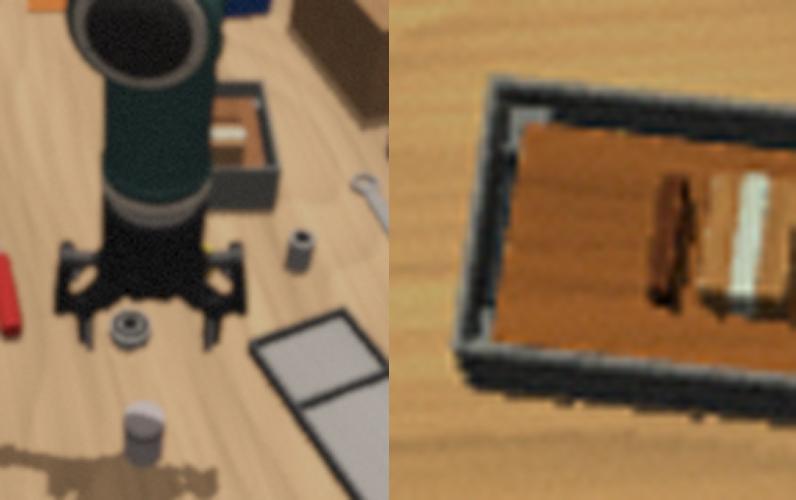

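The carton stands upright on the divider beside the bar. Now the piston.

>>> {"name": "drive_tool", "arguments": {"deltas": [{"hand": 1, "offset": [0.2, 0, -5], "angular": [0, 0, 0]}, {"hand": 1, "offset": [0.2, 0, -9], "angular": [0, 0, 0]}, {"hand": 1, "offset": [0.2, 0, -11.5], "angular": [0, 0, 0]}, {"hand": 1, "offset": [0.2, 0, -11.5], "angular": [0, 0, 0]}, {"hand": 0.2, "offset": [0.2, 0, -11.5], "angular": [0, 0, 0]}, {"hand": 0.2, "offset": [0.2, 0, -11.5], "angular": [0, 0, 0]}, {"hand": 0.2, "offset": [0.2, 0, -11.5], "angular": [0, 0, 0]}, {"hand": 0.2, "offset": [0.2, 0, -11.5], "angular": [0, 0, 0]}], "force": 40}}

```text
time: 19.25
tool_pos: [0.4345, -0.1934, 0.0187]
tcp_rot: [2.432, 1.987, 0.001]
wrist_force: [-2.0, 1.0, 5.2]
width: 0.409
```

>>> {"name": "drive_tool", "arguments": {"deltas": [{"hand": 0.2, "offset": [0, 0, 0], "angular": [0, 0, 0]}, {"hand": 0.2, "offset": [0, 0, 0], "angular": [0, 0, 0]}, {"hand": 0.2, "offset": [0, 0, 0], "angular": [0, 0, 0]}]}}

```text
time: 19.62
tool_pos: [0.4345, -0.1934, 0.0187]
tcp_rot: [2.432, 1.987, 0.001]
wrist_force: [-1.4, 1.1, 5.4]
width: 0.406
```

>>> {"name": "drive_tool", "arguments": {"deltas": [{"hand": 0.2, "offset": [0, 0, 4], "angular": [0, 0, 0]}, {"hand": 0.2, "offset": [2, 0, 8], "angular": [0, 0, 0]}, {"hand": 0.2, "offset": [7, -1, 9], "angular": [0, 0, 0]}, {"hand": 0.2, "offset": [13, -2, 9], "angular": [0, 0, 0]}, {"hand": 0.2, "offset": [18, -3, 8], "angular": [0, 0, 0]}, {"hand": 0.2, "offset": [20.2, -3.9, 6], "angular": [0, 0, 0]}, {"hand": 0.2, "offset": [20.2, -3.9, 4], "angular": [0, 0, 0]}, {"hand": 0.2, "offset": [20.2, -3.9, 4], "angular": [0, 0, 0]}]}}

```text
time: 20.62
tool_pos: [0.6323, -0.2307, 0.0539]
tcp_rot: [-2.428, -1.983, 0.005]
wrist_force: [0.5, 0.4, -2.5]
width: 0.412
```

>>> {"name": "drive_tool", "arguments": {"deltas": [{"hand": 0.2, "offset": [0, 0, -2], "angular": [0, 0, 0]}, {"hand": 0.2, "offset": [0, 0, -3], "angular": [0, 0, 0]}, {"hand": 0.2, "offset": [0, 0, -3.3], "angular": [0, 0, 0]}, {"hand": 0.2, "offset": [0, 0, -3.3], "angular": [0, 0, 0]}, {"hand": 0.2, "offset": [0, 0, -3.3], "angular": [0, 0, 0]}]}}

```text
time: 21.25
tool_pos: [0.6363, -0.2323, 0.025]
tcp_rot: [2.432, 1.987, 0.001]
wrist_force: [0.3, -0.4, -2.0]
width: 0.406
```

>>> {"name": "drive_tool", "arguments": {"deltas": [{"hand": 0.2, "offset": [0, 0, -0.25], "angular": [0, 0, 0]}, {"hand": 0.2, "offset": [0, 0, -0.25], "angular": [0, 0, 0]}, {"hand": 0.7, "offset": [0, 0, -0.2], "angular": [0, 0, 0]}, {"hand": 0.7, "offset": [0, 0, -0.2], "angular": [0, 0, 0]}, {"hand": 0.7, "offset": [0, 0, 0.5], "angular": [0, 0, 0]}]}}

```text
time: 21.88
tool_pos: [0.6351, -0.2317, 0.0286]
tcp_rot: [-2.432, -1.987, 0.001]
wrist_force: [-0.2, 0.1, -0.2]
width: 0.698
```

>>> {"name": "drive_tool", "arguments": {"deltas": [{"hand": 0.7, "offset": [0, 0, 5], "angular": [0, 0, 0]}, {"hand": 0.7, "offset": [0, 0, 10], "angular": [0, 0, 0]}, {"hand": 1, "offset": [-5, 4.5, 10], "angular": [0, 0, 0]}, {"hand": 1, "offset": [-10, 9, 10], "angular": [0, 0, 0]}, {"hand": 1, "offset": [-15, 13, 9], "angular": [0, 0, 0]}, {"hand": 1, "offset": [-18.8, 16.7, 7], "angular": [0, 0, 0]}, {"hand": 1, "offset": [-18.8, 16.7, 5], "angular": [0, 0, 0]}, {"hand": 1, "offset": [-18.8, 16.7, 5], "angular": [0, 0, 0]}]}}

```text
time: 22.88
tool_pos: [0.4458, -0.0642, 0.0783]
tcp_rot: [-2.43, -1.988, 0.003]
wrist_force: [-0.0, 0.6, -0.8]
width: 0.996
```

>>> {"name": "drive_tool", "arguments": {"deltas": [{"hand": 1, "offset": [0.1, 0, -4], "angular": [0, 0, 0]}, {"hand": 1, "offset": [0.1, 0, -6.5], "angular": [0, 0, 0]}, {"hand": 1, "offset": [0.1, 0, -7.8], "angular": [0, 0, 0]}, {"hand": 1, "offset": [0.1, 0, -7.8], "angular": [0, 0, 0]}, {"hand": 1, "offset": [0.1, 0, -7.8], "angular": [0, 0, 0]}]}}

```text
time: 23.5
tool_pos: [0.4502, -0.0655, 0.0024]
tcp_rot: [2.432, 1.986, 0.002]
wrist_force: [-0.3, 0.0, 0.1]
width: 0.999
```

>>> {"name": "drive_tool", "arguments": {"deltas": [{"hand": 0.3, "offset": [0, 0, 0], "angular": [0, 0, 0]}, {"hand": 0.3, "offset": [0, 0, 0], "angular": [0, 0, 0]}, {"hand": 0.3, "offset": [0, 0, 0], "angular": [0, 0, 0]}, {"hand": 0.3, "offset": [0, 0, 0], "angular": [0, 0, 0]}, {"hand": 0.3, "offset": [0, 0, 0], "angular": [0, 0, 0]}, {"hand": 0.3, "offset": [0, 0, 0], "angular": [0, 0, 0]}]}}

```text
time: 24.25
tool_pos: [0.4492, -0.0651, 0.0021]
tcp_rot: [2.432, 1.987, 0.001]
wrist_force: [-1.6, 0.6, 6.3]
width: 0.472
```

>>> {"name": "drive_tool", "arguments": {"deltas": [{"hand": 0.3, "offset": [0, 0, 4], "angular": [0, 0, 0]}, {"hand": 0.3, "offset": [2, -1, 7], "angular": [0, 0, 8]}, {"hand": 0.3, "offset": [7, -3, 8], "angular": [0, 0, 16]}, {"hand": 0.3, "offset": [12, -5, 8], "angular": [0, 0, 24]}, {"hand": 0.3, "offset": [16.6, -6.9, 7], "angular": [0, 0, 24]}, {"hand": 0.3, "offset": [16.6, -6.9, 4], "angular": [0, 0, 24]}, {"hand": 0.3, "offset": [16.6, -6.9, 4], "angular": [0, 0, 24]}, {"hand": 0.3, "offset": [16.6, -6.9, 4], "angular": [0, 0, 24]}]}}

```text
time: 25.25
tool_pos: [0.6141, -0.1337, 0.0413]
tcp_rot: [-1.966, -2.449, 0.001]
wrist_force: [0.1, -0.5, -0.3]
width: 0.468
```

>>> {"name": "drive_tool", "arguments": {"deltas": [{"hand": 0.3, "offset": [0, 0, -2], "angular": [0, 0, 0]}, {"hand": 0.3, "offset": [0, 0, -3], "angular": [0, 0, 0]}, {"hand": 0.3, "offset": [0, 0, -3.4], "angular": [0, 0, 0]}, {"hand": 0.3, "offset": [0, 0, -3.4], "angular": [0, 0, 0]}, {"hand": 0.3, "offset": [0, 0, -3.4], "angular": [0, 0, 0]}]}}

```text
time: 25.88
tool_pos: [0.6152, -0.1341, 0.0075]
tcp_rot: [1.966, 2.449, 0.0]
wrist_force: [-0.8, -0.6, -0.2]
width: 0.468
```

>>> {"name": "drive_tool", "arguments": {"deltas": [{"hand": 0.3, "offset": [0, 0, -0.15], "angular": [0, 0, 0]}, {"hand": 0.3, "offset": [0, 0, -0.15], "angular": [0, 0, 0]}, {"hand": 0.62, "offset": [0, 0, -0.1], "angular": [0, 0, 0]}, {"hand": 0.62, "offset": [0, 0, -0.1], "angular": [0, 0, 0]}, {"hand": 0.62, "offset": [0, 0, 0], "angular": [0, 0, 0]}, {"hand": 0.62, "offset": [0, 0, 5], "angular": [0, 0, 0]}, {"hand": 0.62, "offset": [0, 0, 11], "angular": [0, 0, 0]}, {"hand": 0.62, "offset": [0, 0, 15], "angular": [0, 0, 0]}]}}

```text
time: 26.88
tool_pos: [0.6159, -0.1343, 0.1606]
tcp_rot: [1.964, 2.447, 0.002]
wrist_force: [-0.2, 0.5, 0.0]
width: 0.622
```

>>> {"name": "drive_tool", "arguments": {"deltas": [{"hand": 0.62, "offset": [-3, -6, 4], "angular": [0, 0, 0]}, {"hand": 0.62, "offset": [-6, -12, 4], "angular": [0, 0, 0]}, {"hand": 0.62, "offset": [-10, -17, 4], "angular": [0, 0, 0]}, {"hand": 0.62, "offset": [-14, -22, 4], "angular": [0, 0, 0]}, {"hand": 0.62, "offset": [-18, -27, 4], "angular": [0, 0, 0]}, {"hand": 0.62, "offset": [-23, -31, 4], "angular": [0, 0, 0]}, {"hand": 0.62, "offset": [-28, -35, 4], "angular": [0, 0, 0]}, {"hand": 0.62, "offset": [-33, -39, 4], "angular": [0, 0, 0]}]}}

```text
time: 27.88
tool_pos: [0.3039, -0.5084, 0.1974]
tcp_rot: [1.966, 2.45, -0.0]
wrist_force: [0.5, -0.6, -0.3]
width: 0.625
```

>>> {"name": "drive_tool", "arguments": {"deltas": [{"hand": 0.62, "offset": [-6, -8, 0], "angular": [0, 0, 0]}, {"hand": 0.62, "offset": [-12, -16, 0], "angular": [0, 0, 0]}, {"hand": 0.62, "offset": [-12, -16, 0], "angular": [0, 0, 0]}]}}

```text
time: 28.25
tool_pos: [0.1916, -0.6587, 0.1974]
tcp_rot: [1.966, 2.449, -0.0]
wrist_force: [0.6, -1.1, 0.0]
width: 0.618
```

Run:
```python
from m import *
s=shot('side');t=shot('top');st=bot.read_state();print(st['time'],st['tool_pos'])
a=cv2.resize(s['frame'][130:325,320:475],(397,500),interpolation=cv2.INTER_CUBIC);b=cv2.resize(t['frame'][110:200,250:450],(800,360),interpolation=cv2.INTER_CUBIC)
b=cv2.resize(t['frame'][110:195,255:450],(403,176),interpolation=cv2.INTER_CUBIC)
b2=cv2.resize(t['frame'][125:195,250:325],(403,324),interpolation=cv2.INTER_CUBIC)
cv2.imwrite('pics/v12.png',np.hstack([a,np.vstack([b,b2])]))
```

```text
28.35 [ 0.18837166 -0.66164869  0.19683102]
```

View pics/v12.png

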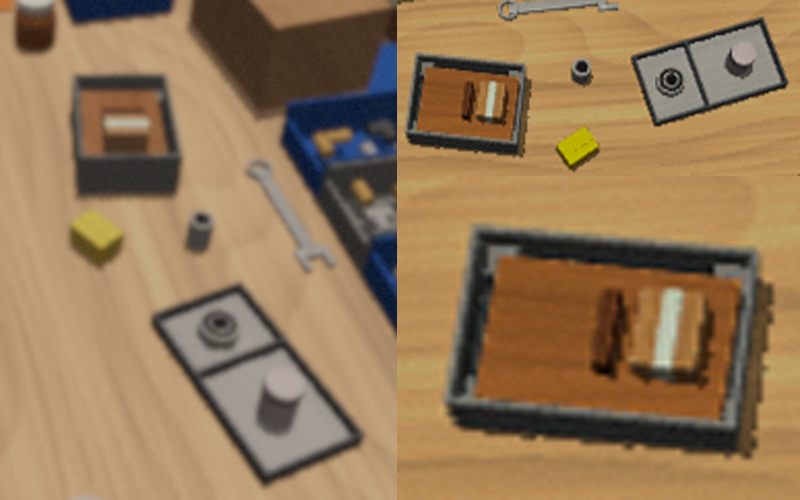

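Both views show the divider level within the rim and the carton upright beside the bar. The small bearing lies flat in the smaller cell and the piston stands in the larger one. The arm is clear, so I'm handing in.

```bash
python3 -c "
from workcell import bot
print(bot.finish_job())"
```

```text
the job is handed in; nothing more can be done
None
```

Both kits are made up and handed in at about 28 s of the 120 s allowed. I worked in the order asked: large bearing, wooden divider, then the carton with the pale band in the grey box. The piston and then the small bearing went into the tray's larger and smaller cells.

**Final pictures:** Both views, taken with the arm clear, showed:
- The divider looks level on its posts, and the carton stands upright beside the grip bar.
- The small bearing lies flat in the smaller cell and the piston stands upright in the larger one.
- The large bearing was last seen flat mid-box before the divider covered it.

**Readings:** The grip widths matched the parts (about 60, 9, 49, 35 and 40 mm). No wrist force reading went above about 8 N.

**Disagreements:**
- The side view sat about 1 px off the prediction for both box and divider. A rough corner reading there put the divider 7 mm off in y relative to the rim; the overlay in both views did not bear that out, and it went in without catching.
- Levelness was judged by eye in the pictures and from light contact at the expected height, not measured further.

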